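# Dial open the key lockbox on the basement counter

### The job

Open the key lockbox, reading the ticks round its dial as a clock face with the long tick at 12 and pushing the dial by its upright peg with closed fingertips, never squeezing the peg or leaning hard on it: counter-clockwise to 8 and pause, then clockwise past 10 once and on round to 10 a second time and pause, then counter-clockwise again about a turn and a half, through the drag of the bolt, until you feel it come up against its stop. Leave the dial there and gently push the cover by its rib, away from the dial, all the way open. Take the hand away and leave the other things on the counter alone.

Things in the scene. Friction and masses are not known exactly. Their poses are not given: they have to be found in the camera images.
- lockbox: Grey steel lockbox bolted to the counter, 180 (x) x 320 (y) x 75 mm high; origin: centre of its underside, z up. Dial on the -y half, key compartment with sliding aluminium cover on the +y half. 12 fixed ticks lie round the dial, 62 to 71 mm from its axis; the long wide one, 12 o'clock, lies towards the box's +x, and the hours run clockwise seen from above (3 o'clock towards -y).
- dial_axis (a point): On the dial's vertical axis, at the top face of its dark steel disc (114 mm across), 88 mm above the counter; 75 mm from the box's centre towards its -y. Axes as the box's. More than 25 N of finger force on the dial or its peg is too much; turning freely takes about 2 N at the peg and the dial stays where it is left.
- long_tick (a point): Centre of the long tick (12 o'clock) on the box top, 70 mm from the dial axis. On the last counter-clockwise turn a hidden bolt is picked up at a dial angle between 2.3 and 3.4 (differs each time); the drag at the peg then is about 5 to 7 N. 0.8 rad after pick-up comes a firm stop, where the force climbs on steeply past 10 N. The cover is freed only within the last 0.15 rad before that stop.
- dial_peg (a point): Middle of the dial's upright peg: a round rubber sleeve, 14 mm diameter, spinning freely on its pin, reaching 32 mm above the disc (its top is 120 mm above the counter), 44 mm from the dial axis; this point is 104 mm above the counter. The peg is the dial's pointer and turns with it. Pushing it with a slanted face or a corner of the finger feels heavier than pushing square to its path, and hitting it fast counts as force too.
- dial (a joint): Dial angle (rad), counted through whole turns: 0 with the peg at the long tick, growing counter-clockwise from above; one hour = 0.524. Starts at -1.0 to 1.0. 8 o'clock counter-clockwise is +2.094; 10 o'clock the second time clockwise is -5.236 (the first, +1.047, is passed over). 0.16 rad off is near enough when pausing.
- cover_tab (a point): Middle of the upright rib across the cover by which it is pushed: 60 mm long (box x), 10 mm thick (box y), its top 108 mm above the counter, the cover's flat top 81 mm; this point is 95 mm above the counter. Shut, it lies 85 mm from the box's centre towards the box's +y.
- cover (a joint): Travel of the cover (m): 0 shut, 0.07 at its stop fully open, along the box's +y (away from the dial). Unlocked, it slides with about 2 to 4 N and stays where it is left; while the bolt is in, it gives about 2 mm and then blocks. More than 25 N of finger force on it is too much.
- saucer: White ceramic saucer, 140 mm across, 20 mm high, a bystander. Origin: centre of its underside.
- pliers: Steel pliers lying flat, 170 mm long, 12 mm high, a bystander. Origin: at the pivot, underside.
- toolbox: Red plastic toolbox, 175 x 365 mm, 183 mm high with handle, a bystander. Origin: centre of its underside.
- vise: Small bench vise bolted to the counter, about 150 x 80 mm, 75 mm high, a bystander. Origin: centre of its underside.

How it is judged (in metres and radians):
On the way, in this order (a step that is already met when the one before it is completed fails the run):
1. The dial has been turned counter-clockwise to 8 o'clock (within 0.16 rad) and rests there (value of joint dial between 1.934 and 2.254 rad and velocity of joint dial between -0.15 and 0.15 rad/s), for 0.2 s.
2. The dial has been turned clockwise past 10 once and rests at 10 the second time (within 0.16 rad) (value of joint dial between -5.396 and -5.076 rad and velocity of joint dial between -0.15 and 0.15 rad/s), for 0.2 s.
3. The dial has been turned counter-clockwise again, beyond 2.75 rad, into the drag of the bolt (value of joint dial above 2.75 rad), for 0.1 s.
4. The cover has been slid open (value of joint cover above 0.055 m), for 0.1 s.
At the end, for the whole second after the job is handed in: The cover stands at least 55 mm open (of 70 mm) and at rest, the dial still stands turned home (beyond 2.75 rad) and at rest (value of joint cover above 0.055 m and velocity of joint cover between -0.01 and 0.01 m/s and value of joint dial above 2.75 rad and velocity of joint dial between -0.15 and 0.15 rad/s); the robot touches nothing.
It fails at once if More than 25 N between the fingers and the dial (contact force between the fingers and dial above 25 N).
It fails at once if More than 25 N between the fingers and the cover (contact force between the fingers and cover above 25 N).
It fails at once if The saucer, the pliers or the toolbox is moved more than 15 mm (distance of any of saucer, pliers, toolbox from where it was at the start of the episode above 0.015 m).
It fails at once if The robot hits the vise (contact force between the arm and vise above 5 N).
It also fails if it takes over 72 s, if anything falls off the work surface, if the arm or the gripper's body presses on something with over 40 N, if the wrist force passes 120 N, or if a joint passes its speed limit or range.

### The arm

A 7-joint arm with a two-finger parallel gripper is mounted at the origin on the work surface. World frame = base frame: x ahead of the robot, y to its left, z up, the work surface at z = 0. Lengths are in m, angles in degrees, forces in N, time in s.
With the tool pointing down it reaches from about 0.425 to 0.875 m from the base axis. Payload 4.7 kg.
Tool frame: the origin (TCP) lies at the very end of the fingers, on their centre line; the grasp point (between the pads) lies 19 mm behind it; z points along the fingers, y is the line along which they close (so a half turn about z gives the same grasp; the last joint's range is limited). The gripper opens to 87 mm and grips with 3 to 60 N. Pads are 19 mm wide; open, the fingers measure 117 mm over their backs; the gripper's body (75 mm by 190 mm) begins 51 mm behind the grasp point.
Start: joints at [-72.989, 18.392, -4.016, 83.108, 1.295, 78.541, -3.26], TCP at [0.181, 0.624, 0.223] pointing down, gripper open.
Joint ranges: [-163.93, 163.93], [-17.29, 119.83], [-79.2, 71.16], [3.27, 140.29], [-89.18, 269.18], [5.43, 117.66], [-154.24, 154.24]. Speed limits (degrees/s): [147.25, 147.25, 180, 180, 180, 180, 180].

### API

Orientations are given as [roll, pitch, yaw] about the fixed x, y, z axes, in that order (R = Rz(yaw) Ry(pitch) Rx(roll)).
In Python, from plant import monitor, get_image, ctrl gives the robot as it stands.
- The arm moves only by the tool servo_tool, never from a script. Its argument "increments" is a list of rows, each a list of 5 numbers: the shift along the tool's x, y, z in mm, then the turn about the tool's z in degrees, then the finger opening in mm, from 0 to 87. In form: [[x, y, z, turn, claw], ...]. A call has 1 to 20 rows; each row is the pose to reach, as a shift and turn from the pose commanded when the call began, along the tool's axes at that moment; what a row does not reach only later rows make up. A row lasts 1/8 s, in which the tool goes at most 62.5 mm and 10.7 degrees, less where a joint would pass 70% of its speed; a pose out of reach is approached as far as the arm can. A call with a gripper value outside its range is refused whole. The fingers move at their own pace and stop on an object; "squeeze" is the grip in N (left out, the last holds). Time passes only in rows, so rows that repeat a pose let the fingers close. It gives the time, the measured TCP pose, the force, the opening and the grip force at its end, in the units of the state.
- monitor.read_state(): the state, without advancing time (a new reading comes with each control period).
- get_image(name): name is "scene" or "top" or "wrist"; returns a dict with "pixels" (400x640x3 uint8, red, green, blue), "range_z" (400x640 float32, m along the optical axis (not along the pixel's ray), 0 where there is no reading), "camera_matrix" (3x3 intrinsics, pixels), "position" and "rotation" of the camera in the world. Camera axes: x right, y up, looking along -z (the intrinsics and any distortion apply to the point x, -y, -z); pixel columns grow to the right and rows downward; lengths in m; the calibration is good to about 2 mm. A picture is of the moment at which its call begins.
- ctrl.close_job(): hands the job in; it is judged then, once.
The state is a dict: "t": time; "qpos": joint angles; "qd": joint speeds; "effort": joint torques, N m; "position": TCP position; "eef_rot": TCP orientation; "contact_force": force on the tool from outside, world axes, zero at the start; "torque": the same for the moment, N m; "width": finger opening in m; "finger_force": force on a finger pad.
Only numpy, scipy, OpenCV 4.12 (cv2) and the standard library are available. Lean on these libraries where they do the work, as an engineer would, in place of code of your own. Each camera call takes 0.05 s, during which the arm holds its last target. There are 200 camera calls.

## Working session

There is one attempt and no reset: what is moved stays moved. The work goes in short steps, Python scripts to look and compute and a tool call to move; the robot and the scene stay as the last step left them, time stands still between calls to the robot, and variables do not carry over. Pictures are saved under pics/ and viewed, at most 10 in all, crops included, and the job is handed in when it is done.

Besides the shell and the picture viewer there is one more tool, called after ">>>" by a JSON object that holds its "name" and its "arguments", one argument or row to a line. servo_tool: Moves the arm, as the interface text tells. Its arguments: {"type":"object","properties":{"increments":{"type":"array","items":{"type":"array","items":{"type":"number"}}},"squeeze":{"type":"number"}},"required":["increments"]}

```bash
ls; mkdir -p pics; python3 - <<'E'
from plant import monitor,get_image
import cv2,numpy as np
s=monitor.read_state(); print({k:np.round(v,3).tolist() for k,v in s.items()})
for n in("top","scene"):
    g=get_image(n); cv2.imwrite(f"pics/{n}0.png",g["pixels"][:,:,::-1]); np.savez(f"{n}0.npz",**g); print(n,g["position"],g["rotation"],g["camera_matrix"])
E
```

```text
pics
{'t': 0.0, 'qpos': [-72.988, 18.44, -4.019, 83.175, 1.293, 78.54, -3.261], 'qd': [0.085, 0.001, -0.084, -0.111, -0.083, -0.029, 0.009], 'effort': [-0.0, -49.128, -0.404, -31.254, -0.064, 0.044, 0.0], 'position': [0.181, 0.624, 0.221], 'eef_rot': [-179.89, 0.003, 163.8], 'contact_force': [-0.71, 0.816, 0.446], 'torque': [0.051, -0.024, 0.0], 'finger_force': 0.0, 'width': 0.087}
top [0.42835846 0.04702414 1.51130585] [  6.32544655   0.47814575 -88.61005195] [[412.1332935    0.         318.84959132]
 [  0.         412.1332935  197.67464777]
 [  0.           0.           1.        ]]
scene [ 1.64316056 -0.3730179   0.94249758] [52.98700241  1.20306993 67.15539521] [[413.17915072   0.         320.21124403]
 [  0.         413.17915072 198.85201901]
 [  0.           0.           1.        ]]
```

View pics/top0.png

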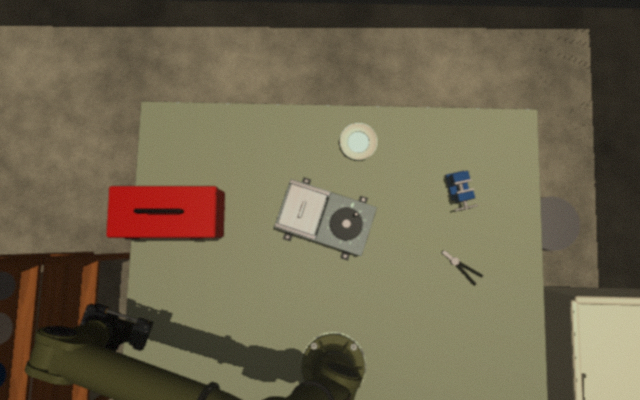

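View pics/scene0.png

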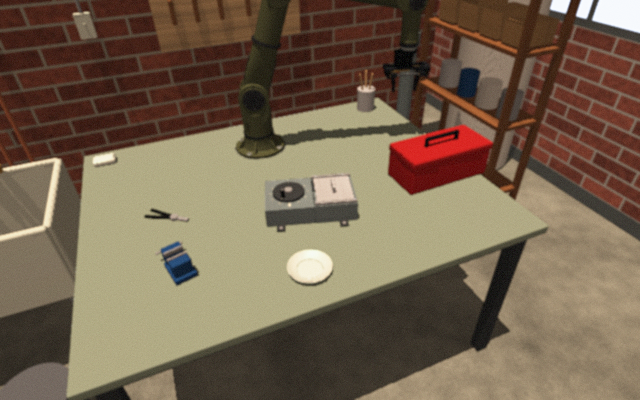

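```bash
cat > h.py <<'E'
import numpy as np,cv2
from scipy.spatial.transform import Rotation as R
def world(g):
    K=g["camera_matrix"];z=g["range_z"];v,u=np.mgrid[:z.shape[0],:z.shape[1]]
    p=np.stack([(u-K[0,2])/K[0,0]*z,-(v-K[1,2])/K[1,1]*z,-z],-1)
    return p@R.from_euler("xyz",g["rotation"],degrees=True).as_matrix().T+g["position"]
def fit(P,m):
    q=P[m][:,:2].astype(np.float32); return cv2.minAreaRect(q*1000)
E
python3 - <<'E'
from h import *
g=np.load("top0.npz");P=world(g)
for u,v in[(250,300),(346,223),(302,208),(357,212),(353,203),(358,141),(170,212),(462,188),(462,266),(400,300)]:print(u,v,P[v,u].round(3))
v,u=np.mgrid[:400,:640]; roi=(u>265)&(u<385)&(v>170)&(v<265)
for lo,hi in((.06,.2),(.08,.2),(.068,.079),(.079,.087),(.092,.13)):
    m=roi&(P[...,2]>lo)&(P[...,2]<hi);print(lo,hi,m.sum(),fit(P,m) if m.sum()>3 else 0)
m=roi&(P[...,2]>.098);print(np.c_[u[m],v[m],P[m].round(3)])
cv2.imwrite("pics/crop.png",cv2.resize(g["pixels"][165:265,265:385,::-1],None,fx=6,fy=6,interpolation=cv2.INTER_CUBIC)[:600])
E
```

```text
250 300 [0.22  0.302 0.003]
346 223 [ 0.5   -0.033  0.093]
302 208 [0.547 0.119 0.111]
357 212 [ 0.539 -0.07   0.089]
353 203 [ 0.571 -0.057  0.075]
358 141 [0.428 0.047 1.511]
170 212 [0.518 0.544 0.18 ]
462 188 [ 0.638 -0.449  0.042]
462 266 [ 0.36  -0.454  0.015]
400 300 [ 0.234 -0.236  0.003]
0.06 0.2 4587 ((521.9609375, 39.87596130371094), (320.25738525390625, 179.4328155517578), 73.04208374023438)
0.08 0.2 2321 ((521.7149658203125, 40.67791748046875), (312.6904296875, 178.558349609375), 73.02082061767578)
0.068 0.079 2015 ((521.97705078125, 39.875213623046875), (320.26031494140625, 179.42369079589844), 73.04979705810547)
0.079 0.087 1795 ((521.7014770507812, 40.32026672363281), (316.69537353515625, 178.652099609375), 73.0503921508789)
0.092 0.13 182 ((524.2312622070312, 49.81298828125), (275.7060241699219, 160.89144897460938), 74.36138153076172)
[[ 2.790e+02  1.720e+02  4.280e-01  4.700e-02  1.511e+00]
 [ 3.500e+02  1.730e+02  4.280e-01  4.700e-02  1.511e+00]
 [ 2.800e+02  1.750e+02  4.280e-01  4.700e-02  1.511e+00]
 [ 3.610e+02  1.770e+02  4.280e-01  4.700e-02  1.511e+00]
 [ 3
[... 5908 characters left out ...]
00]
 [ 3.660e+02  2.480e+02  4.280e-01  4.700e-02  1.511e+00]
 [ 2.970e+02  2.500e+02  4.280e-01  4.700e-02  1.511e+00]
 [ 3.210e+02  2.510e+02  4.280e-01  4.700e-02  1.511e+00]
 [ 2.950e+02  2.530e+02  4.280e-01  4.700e-02  1.511e+00]
 [ 2.720e+02  2.540e+02  4.280e-01  4.700e-02  1.511e+00]
 [ 3.530e+02  2.560e+02  4.280e-01  4.700e-02  1.511e+00]
 [ 3.750e+02  2.560e+02  4.280e-01  4.700e-02  1.511e+00]
 [ 2.960e+02  2.570e+02  4.280e-01  4.700e-02  1.511e+00]
 [ 3.290e+02  2.570e+02  4.280e-01  4.700e-02  1.511e+00]
 [ 3.620e+02  2.570e+02  4.280e-01  4.700e-02  1.511e+00]
 [ 3.010e+02  2.610e+02  4.280e-01  4.700e-02  1.511e+00]
 [ 3.080e+02  2.640e+02  4.280e-01  4.700e-02  1.511e+00]]
```

View pics/crop.png

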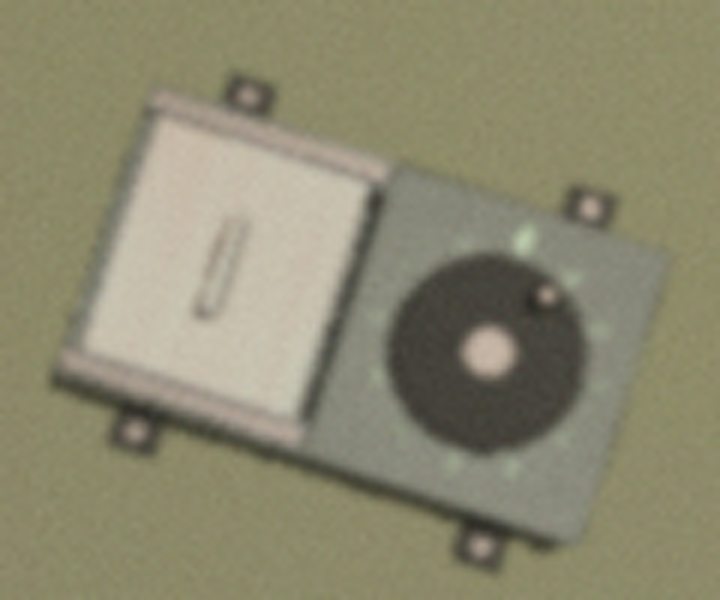

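```bash
cat > plan.py <<'E'
# keyframes: ('C',x,y,z,yaw,n) cartesian mm/deg ; ('P',theta,lag,r,z,yawoff,n) polar about dial, yaw=theta+yaw0+yawoff
import sys,json,numpy as np,os
AX=np.array([500.,-32.]);YB=-17.
F="cmd.json"
st=json.load(open(F)) if os.path.exists(F) else dict(p=[181,624,223],yaw=163.8,pol=None)
def xy(th,lag,r):
    f=np.radians(th+YB); return AX+r*np.array([np.cos(f),np.sin(f)])-lag*np.array([-np.sin(f),np.cos(f)])
def plan(keys):
    poses=[];p=np.array(st["p"],float);yaw=st["yaw"];pol=st.get("pol")
    for k in keys:
        n=k[-1]
        for i in range(1,n+1):
            a=i/n
            if k[0]=='C': q=p+a*(np.array(k[1:4])-p);w=yaw+a*(k[4]-yaw)
            else:
                t=np.array(k[1:6],float)
                c=t if (pol is None or pol[0] is None) else np.array(pol)+a*(t-np.array(pol))
                if pol is None:
                    e=np.r_[xy(*t[:3]),t[3]];q=p+a*(e-p);w=yaw+a*(t[0]+YB+t[4]-yaw)
                else: q=np.r_[xy(*c[:3]),c[3]];w=c[0]+YB+c[4]
            poses.append((q,w))
        p,yaw=poses[-1]; pol=None if k[0]=='C' else list(map(float,k[1:6]))
    i=0;s=np.array(st["p"],float);y0=st["yaw"];lp=s;lw=y0
    while i<len(poses):
        c,sn=np.cos(np.radians(y0)),np.sin(np.radians(y0));X=np.array([c,sn,0]);Y=np.array([sn,-c,0]);rows=[];
        for q,w in poses[i:i+20]:
            d=q-s; r=[int(round(d@X)),int(round(d@Y)),int(round(-d[2])),int(round(-(w-y0))),0]; rows.append(r)
            if np.linalg.norm(q-lp)>60 or abs(w-lw)>10.6: print("TOO FAST",q-lp,w-lw)
            lp,lw=q,w
        print(json.dumps(rows).replace(" ",""))
        r=rows[-1]; s=s+r[0]*X+r[1]*Y-np.array([0,0,r[2]]);y0=y0-r[3]; print("  end",s.round(1),round(y0,1)); i+=20
    json.dump(dict(p=list(s),yaw=y0,pol=pol),open(F,"w"))
plan(eval(sys.argv[1]))
E
python3 plan.py "[('C',420,250,260,110,10),('P',-27,30,44,160,90,8),('P',-27,30,44,160,90,2)]"
```

```text
[[-33,-29,-4,5,0],[-67,-58,-7,11,0],[-100,-88,-11,16,0],[-134,-117,-15,22,0],[-167,-146,-18,27,0],[-200,-175,-22,32,0],[-234,-205,-26,38,0],[-267,-234,-30,43,0],[-300,-263,-33,48,0],[-334,-292,-37,54,0],[-356,-329,-24,62,0],[-379,-366,-12,70,0],[-402,-403,0,78,0],[-424,-440,13,86,0],[-447,-477,26,94,0],[-469,-514,38,102,0],[-492,-551,50,110,0],[-514,-588,63,118,0],[-514,-588,63,118,0],[-514,-588,63,118,0]]
  end [510.5 -84.1 160. ] 45.8
```

>>> {"name": "servo_tool", "arguments": {
  "increments": [
    [-33, -29, -4, 5, 0],
    [-67, -58, -7, 11, 0],
    [-100, -88, -11, 16, 0],
    [-134, -117, -15, 22, 0],
    [-167, -146, -18, 27, 0],
    [-200, -175, -22, 32, 0],
    [-234, -205, -26, 38, 0],
    [-267, -234, -30, 43, 0],
    [-300, -263, -33, 48, 0],
    [-334, -292, -37, 54, 0],
    [-356, -329, -24, 62, 0],
    [-379, -366, -12, 70, 0],
    [-402, -403, 0, 78, 0],
    [-424, -440, 13, 86, 0],
    [-447, -477, 26, 94, 0],
    [-469, -514, 38, 102, 0],
    [-492, -551, 50, 110, 0],
    [-514, -588, 63, 118, 0],
    [-514, -588, 63, 118, 0],
    [-514, -588, 63, 118, 0]
  ],
  "squeeze": 5
}}

```text
t: 2.6
position: [0.5106, -0.0832, 0.1593]
eef_rot: [-179.9, 0.0, 45.9]
contact_force: [-0.7, -0.3, 0.2]
width: 0.0003
finger_force: 0.0
```

```bash
python3 - <<'E'
from plant import monitor,get_image
import cv2,numpy as np
s=monitor.read_state(); print({k:np.round(v,3).tolist() for k,v in s.items() if k in("t","qpos","position","eef_rot","contact_force","width")})
g=get_image("wrist"); cv2.imwrite("pics/w1.png",g["pixels"][:,:,::-1]); np.savez("w1.npz",**g)
E
```

```text
{'t': 2.6, 'qpos': [-29.26, 4.777, 37.609, 107.765, -3.16, 68.528, -34.729], 'position': [0.511, -0.083, 0.159], 'eef_rot': [-179.944, 0.008, 45.858], 'contact_force': [-0.695, -0.318, 0.226], 'width': 0.0}
```

View pics/w1.png

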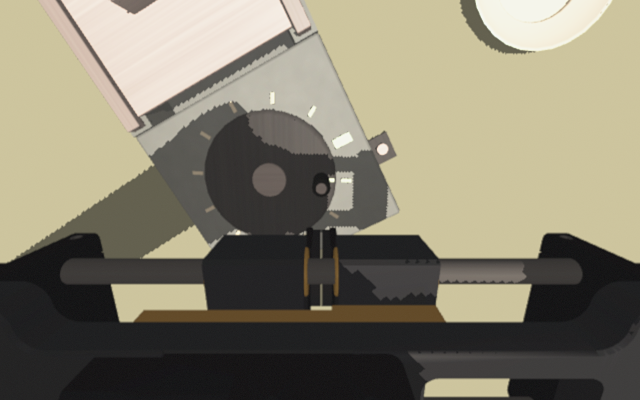

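```bash
python3 plan.py "[('P',-27,30,44,107,90,4),('P',-27,16.5,44,107,90,6),('P',13,16.5,44,107,90,10)]"
python3 - <<'E'
from h import *
g=np.load("w1.npz");P=world(g);v,u=np.mgrid[:400,:640]
m=(abs(u-321)<15)&(abs(v-187)<20)&(P[...,2]>.112)&(P[...,2]<.125);print(m.sum(),P[m].mean(0),u[m].mean(),v[m].mean())
for a in[(268,180),(268,120),(320,240),(320,232),(310,240),(330,240),(303,270)]:print(a,P[a[1],a[0]].round(4))
E
```

```text
[[0,0,13,0,0],[0,0,26,0,0],[0,0,40,0,0],[0,0,53,0,0],[2,0,53,0,0],[5,0,53,0,0],[7,0,53,0,0],[9,0,53,0,0],[11,0,53,0,0],[14,0,53,0,0],[17,1,53,-4,0],[20,2,53,-8,0],[23,3,53,-12,0],[26,3,53,-16,0],[30,3,53,-20,0],[33,3,53,-24,0],[36,3,53,-28,0],[39,2,53,-32,0],[43,1,53,-36,0],[46,0,53,-40,0]]
  end [542.6 -51.1 107. ] 85.8
286 [ 0.52909548 -0.06322819  0.11967117] 320.53846153846155 187.4125874125874
(268, 180) [ 0.4976 -0.0325  0.0931]
(268, 120) [0.5323 0.001  0.0881]
(320, 240) [ 0.5164 -0.076   0.1746]
(320, 232) [ 0.5161 -0.0762  0.1617]
(310, 240) [ 0.5133 -0.0712  0.1773]
(330, 240) [ 0.5212 -0.0792  0.1769]
(303, 270) [ 0.5305 -0.055   0.251 ]
```

>>> {"name": "servo_tool", "arguments": {
  "increments": [
    [0, 0, 13, 0, 0],
    [0, 0, 26, 0, 0],
    [0, 0, 40, 0, 0],
    [0, 0, 53, 0, 0],
    [2, 0, 53, 0, 0],
    [5, 0, 53, 0, 0],
    [7, 0, 53, 0, 0],
    [9, 0, 53, 0, 0],
    [11, 0, 53, 0, 0],
    [14, 0, 53, 0, 0],
    [17, 1, 53, -4, 0],
    [20, 2, 53, -8, 0],
    [23, 3, 53, -12, 0],
    [26, 3, 53, -16, 0],
    [30, 3, 53, -20, 0],
    [33, 3, 53, -24, 0],
    [36, 3, 53, -28, 0],
    [39, 2, 53, -32, 0],
    [43, 1, 53, -36, 0],
    [46, 0, 53, -40, 0]
  ]
}}

```text
t: 5.15
position: [0.5427, -0.0515, 0.1065]
eef_rot: [-180.0, 0.0, 85.9]
contact_force: [-2.0, -2.3, 1.3]
width: 0.0004
finger_force: 1.3
```

```bash
python3 - <<'E'
from plant import get_image
from h import *
g=get_image("wrist");P=world(g);cv2.imwrite("pics/w2.png",g["pixels"][:,:,::-1])
for n,g in(("w",g),("t",get_image("top"))):
    P=world(g);m=(P[...,2]>.113)&(P[...,2]<.127)&(np.hypot(P[...,0]-.499,P[...,1]+.032)<.058)&(np.hypot(P[...,0]-.499,P[...,1]+.032)>.03);c=np.median(P[m],0);print(n,m.sum(),c,np.degrees(np.arctan2(c[1]+.0322,c[0]-.499))+17)
E
python3 plan.py "[('P',93,16.5,44,107,90,20)]"
```

```text
w 731 [ 0.54215073 -0.0363674   0.11994113] 11.483611662838591
t 0 [nan nan nan] nan
[[3,1,0,-4,0],[6,2,0,-8,0],[9,3,0,-12,0],[12,3,0,-16,0],[16,3,0,-20,0],[19,3,0,-24,0],[22,3,0,-28,0],[25,2,0,-32,0],[29,1,0,-36,0],[32,0,0,-40,0],[35,-1,0,-44,0],[38,-2,0,-48,0],[41,-4,0,-52,0],[43,-6,0,-56,0],[46,-8,0,-60,0],[48,-10,0,-64,0],[51,-12,0,-68,0],[53,-15,0,-72,0],[55,-17,0,-76,0],[56,-20,0,-80,0]]
  end [526.8   6.2 107. ] 165.8
  return _methods._mean(a, axis=axis, dtype=dtype,
  ret = um.true_divide(
```

>>> {"name": "servo_tool", "arguments": {
  "increments": [
    [3, 1, 0, -4, 0],
    [6, 2, 0, -8, 0],
    [9, 3, 0, -12, 0],
    [12, 3, 0, -16, 0],
    [16, 3, 0, -20, 0],
    [19, 3, 0, -24, 0],
    [22, 3, 0, -28, 0],
    [25, 2, 0, -32, 0],
    [29, 1, 0, -36, 0],
    [32, 0, 0, -40, 0],
    [35, -1, 0, -44, 0],
    [38, -2, 0, -48, 0],
    [41, -4, 0, -52, 0],
    [43, -6, 0, -56, 0],
    [46, -8, 0, -60, 0],
    [48, -10, 0, -64, 0],
    [51, -12, 0, -68, 0],
    [53, -15, 0, -72, 0],
    [55, -17, 0, -76, 0],
    [56, -20, 0, -80, 0]
  ]
}}

```text
t: 7.75
position: [0.5282, 0.0062, 0.1068]
eef_rot: [180.0, 0.1, 165.8]
contact_force: [1.8, -2.2, -1.2]
width: 0.0004
finger_force: 1.1
```

```bash
cat > peg.py <<'E'
from plant import get_image,monitor
from h import *
g=get_image("wrist");P=world(g);d=np.hypot(P[...,0]-.499,P[...,1]+.032)
m=((P[...,2]>.116)&(P[...,2]<.124)&(d<.056)&(d>.032)).astype(np.uint8)
n,l,s,c=cv2.connectedComponentsWithStats(m)
for i in range(1,n):
    if s[i,4]>40:
        q=np.median(P[l==i],0);print(s[i].tolist(),q.round(4),"theta",(np.degrees(np.arctan2(q[1]+.0322,q[0]-.499))+17).round(1),"r",np.hypot(q[1]+.0322,q[0]-.499).round(4))
s=monitor.read_state();print(s["t"],s["qpos"][6],s["contact_force"])
E
python3 peg.py;  python3 plan.py "[('P',120,16.5,44,107,90,8),('P',120,16.5,44,107,90,3)]"
```

```text
[305, 214, 32, 29, 601] [0.5124 0.0092 0.1199] theta 89.0 r 0.0435
7.8 75.45788558431833 [ 1.71842189 -1.49366962 -0.52623398]
[[3,1,0,-4,0],[6,2,0,-7,0],[8,3,0,-10,0],[11,3,0,-14,0],[14,3,0,-17,0],[16,3,0,-20,0],[19,3,0,-24,0],[22,3,0,-27,0],[22,3,0,-27,0],[22,3,0,-27,0],[22,3,0,-27,0]]
  end [506.2  14.5 107. ] 192.8
```

>>> {"name": "servo_tool", "arguments": {
  "increments": [
    [3, 1, 0, -4, 0],
    [6, 2, 0, -7, 0],
    [8, 3, 0, -10, 0],
    [11, 3, 0, -14, 0],
    [14, 3, 0, -17, 0],
    [16, 3, 0, -20, 0],
    [19, 3, 0, -24, 0],
    [22, 3, 0, -27, 0],
    [22, 3, 0, -27, 0],
    [22, 3, 0, -27, 0],
    [22, 3, 0, -27, 0]
  ]
}}

```text
t: 9.18
position: [0.507, 0.015, 0.1068]
eef_rot: [180.0, 0.1, -167.2]
contact_force: [1.9, 0.9, 0.1]
width: 0.0007
finger_force: 1.0
```

```bash
python3 peg.py
```

```text
[305, 214, 32, 28, 606] [0.492  0.0109 0.1199] theta 116.2 r 0.0436
9.225 100.10227045051548 [1.41389431 0.72023958 1.60432047]
```

```bash
python3 plan.py "[('P',124,16.5,44,107,90,2),('P',124,16.5,44,107,90,4),('P',120,24,44,107,90,2),('P',120,24,44,144,90,3),('P',120,-28,44,144,90,4),('P',120,-28,44,107,90,3),('P',120,-23,44,107,90,2)]"
```

```text
[[2,1,0,-2,0],[3,1,0,-4,0],[3,1,0,-4,0],[3,1,0,-4,0],[3,1,0,-4,0],[3,1,0,-4,0],[-2,1,0,-2,0],[-8,0,0,0,0],[-8,0,-12,0,0],[-8,0,-25,0,0],[-8,0,-37,0,0],[5,0,-37,0,0],[18,0,-37,0,0],[31,0,-37,0,0],[44,0,-37,0,0],[44,0,-25,0,0],[44,0,-12,0,0],[44,0,0,0,0],[42,0,0,0,0],[39,0,0,0,0]]
  end [468.1   5.9 107. ] 192.8
```

>>> {"name": "servo_tool", "arguments": {
  "increments": [
    [2, 1, 0, -2, 0],
    [3, 1, 0, -4, 0],
    [3, 1, 0, -4, 0],
    [3, 1, 0, -4, 0],
    [3, 1, 0, -4, 0],
    [3, 1, 0, -4, 0],
    [-2, 1, 0, -2, 0],
    [-8, 0, 0, 0, 0],
    [-8, 0, -12, 0, 0],
    [-8, 0, -25, 0, 0],
    [-8, 0, -37, 0, 0],
    [5, 0, -37, 0, 0],
    [18, 0, -37, 0, 0],
    [31, 0, -37, 0, 0],
    [44, 0, -37, 0, 0],
    [44, 0, -25, 0, 0],
    [44, 0, -12, 0, 0],
    [44, 0, 0, 0, 0],
    [42, 0, 0, 0, 0],
    [39, 0, 0, 0, 0]
  ]
}}

```text
t: 11.72
position: [0.469, 0.0061, 0.1065]
eef_rot: [-180.0, -0.0, -167.2]
contact_force: [-0.4, -0.2, 1.0]
width: 0.0003
finger_force: 0.0
```

```bash
python3 peg.py; python3 - <<'E'
from plant import get_image
from h import *
g=get_image("top");P=world(g);d=np.hypot(P[...,0]-.499,P[...,1]+.032);m=(P[...,2]>.11)&(P[...,2]<.127)&(d<.056)&(d>.03);print(m.sum(),P[m])
E
python3 plan.py "[('P',120,-16.5,44,107,90,4),('P',40,-16.5,44,107,90,16)]"
```

```text
[305, 234, 22, 8, 113] [0.4598 0.0015 0.1199] theta 156.3 r 0.0517
11.775 99.35577816584774 [0.14916913 0.59723883 1.01091896]
0 []
[[-1,0,0,0,0],[-3,0,0,0,0],[-4,0,0,0,0],[-6,0,0,0,0],[-10,1,0,5,0],[-14,2,0,10,0],[-18,3,0,15,0],[-22,3,0,20,0],[-26,3,0,25,0],[-30,2,0,30,0],[-34,2,0,35,0],[-38,0,0,40,0],[-42,-1,0,45,0],[-46,-3,0,50,0],[-49,-5,0,55,0],[-52,-8,0,60,0],[-55,-10,0,65,0],[-58,-13,0,70,0],[-61,-17,0,75,0],[-63,-20,0,80,0]]
  end [5.34e+02 4.00e-01 1.07e+02] 112.8
```

>>> {"name": "servo_tool", "arguments": {
  "increments": [
    [-1, 0, 0, 0, 0],
    [-3, 0, 0, 0, 0],
    [-4, 0, 0, 0, 0],
    [-6, 0, 0, 0, 0],
    [-10, 1, 0, 5, 0],
    [-14, 2, 0, 10, 0],
    [-18, 3, 0, 15, 0],
    [-22, 3, 0, 20, 0],
    [-26, 3, 0, 25, 0],
    [-30, 2, 0, 30, 0],
    [-34, 2, 0, 35, 0],
    [-38, 0, 0, 40, 0],
    [-42, -1, 0, 45, 0],
    [-46, -3, 0, 50, 0],
    [-49, -5, 0, 55, 0],
    [-52, -8, 0, 60, 0],
    [-55, -10, 0, 65, 0],
    [-58, -13, 0, 70, 0],
    [-61, -17, 0, 75, 0],
    [-63, -20, 0, 80, 0]
  ]
}}

```text
t: 14.32
position: [0.5344, 0.0014, 0.1064]
eef_rot: [-180.0, -0.1, 112.7]
contact_force: [-1.6, 1.1, 0.8]
width: 0.0004
finger_force: 1.1
```

```bash
python3 plan.py "[('P',-60,-16.5,44,107,90,20)]"
```

```text
[[-4,1,0,5,0],[-8,2,0,10,0],[-12,3,0,15,0],[-16,3,0,20,0],[-20,3,0,25,0],[-24,2,0,30,0],[-28,2,0,35,0],[-32,0,0,40,0],[-36,-1,0,45,0],[-40,-3,0,50,0],[-43,-5,0,55,0],[-46,-7,0,60,0],[-49,-10,0,65,0],[-52,-13,0,70,0],[-55,-16,0,75,0],[-57,-20,0,80,0],[-59,-23,0,85,0],[-61,-27,0,90,0],[-62,-31,0,95,0],[-63,-35,0,100,0]]
  end [526.2 -71.3 107. ] 12.8
```

Contact force about 2 N opposing: the peg is following.

>>> {"name": "servo_tool", "arguments": {
  "increments": [
    [-4, 1, 0, 5, 0],
    [-8, 2, 0, 10, 0],
    [-12, 3, 0, 15, 0],
    [-16, 3, 0, 20, 0],
    [-20, 3, 0, 25, 0],
    [-24, 2, 0, 30, 0],
    [-28, 2, 0, 35, 0],
    [-32, 0, 0, 40, 0],
    [-36, -1, 0, 45, 0],
    [-40, -3, 0, 50, 0],
    [-43, -5, 0, 55, 0],
    [-46, -7, 0, 60, 0],
    [-49, -10, 0, 65, 0],
    [-52, -13, 0, 70, 0],
    [-55, -16, 0, 75, 0],
    [-57, -20, 0, 80, 0],
    [-59, -23, 0, 85, 0],
    [-61, -27, 0, 90, 0],
    [-62, -31, 0, 95, 0],
    [-63, -35, 0, 100, 0]
  ]
}}

```text
t: 16.82
position: [0.5279, -0.0708, 0.1068]
eef_rot: [180.0, -0.2, 12.7]
contact_force: [1.9, 0.0, -1.7]
width: 0.0003
finger_force: 1.1
```

```bash
python3 -c "
from plant import monitor;print(monitor.read_state()['qpos'])"; python3 plan.py "[('P',-95,-16.5,44,107,90,7),('P',-95,-22,44,107,90,1),('P',-95,-24,44,144,90,3)]"; python3 plan.py "[('P',-95,-26,44,144,270,18)]"
```

```text
[-29.60368132  10.37179497  37.90146995 109.26966413  -7.1880365
  62.52119248 -66.18826545]
[[-4,1,0,5,0],[-8,2,0,10,0],[-12,3,0,15,0],[-16,3,0,20,0],[-20,3,0,25,0],[-24,2,0,30,0],[-28,1,0,35,0],[-24,5,0,35,0],[-23,5,-12,35,0],[-23,5,-25,35,0],[-22,6,-37,35,0]]
  end [506. -82. 144.] -22.2
[[0,0,0,-10,0],[0,0,0,-20,0],[0,0,0,-30,0],[0,0,0,-40,0],[0,0,0,-50,0],[0,0,0,-60,0],[0,0,0,-70,0],[1,0,0,-80,0],[1,0,0,-90,0],[1,0,0,-100,0],[1,0,0,-110,0],[1,0,0,-120,0],[1,0,0,-130,0],[1,0,0,-140,0],[1,0,0,-150,0],[1,0,0,-160,0],[2,0,0,-170,0],[2,0,0,-180,0]]
  end [507.9 -82.8 144. ] 157.8
```

>>> {"name": "servo_tool", "arguments": {
  "increments": [
    [-4, 1, 0, 5, 0],
    [-8, 2, 0, 10, 0],
    [-12, 3, 0, 15, 0],
    [-16, 3, 0, 20, 0],
    [-20, 3, 0, 25, 0],
    [-24, 2, 0, 30, 0],
    [-28, 1, 0, 35, 0],
    [-24, 5, 0, 35, 0],
    [-23, 5, -12, 35, 0],
    [-23, 5, -25, 35, 0],
    [-22, 6, -37, 35, 0]
  ]
}}

```text
t: 18.2
position: [0.5069, -0.0817, 0.1449]
eef_rot: [-180.0, -0.0, -22.2]
contact_force: [0.6, 0.0, 0.8]
width: 0.0003
finger_force: 0.0
```

>>> {"name": "servo_tool", "arguments": {
  "increments": [
    [0, 0, 0, -10, 0],
    [0, 0, 0, -20, 0],
    [0, 0, 0, -30, 0],
    [0, 0, 0, -40, 0],
    [0, 0, 0, -50, 0],
    [0, 0, 0, -60, 0],
    [0, 0, 0, -70, 0],
    [1, 0, 0, -80, 0],
    [1, 0, 0, -90, 0],
    [1, 0, 0, -100, 0],
    [1, 0, 0, -110, 0],
    [1, 0, 0, -120, 0],
    [1, 0, 0, -130, 0],
    [1, 0, 0, -140, 0],
    [1, 0, 0, -150, 0],
    [1, 0, 0, -160, 0],
    [2, 0, 0, -170, 0],
    [2, 0, 0, -180, 0]
  ]
}}

```text
t: 20.45
position: [0.5087, -0.0826, 0.1445]
eef_rot: [180.0, 0.1, 158.1]
contact_force: [-0.6, -1.4, 0.1]
width: 0.0006
finger_force: 0.0
```

```bash
python3 peg.py; python3 plan.py "[('P',-95,-26,44,107,270,3),('P',-95,-16.5,44,107,270,5),('P',-155,-16.5,44,107,271,12)]"
```

```text
[308, 184, 20, 20, 311] [ 0.483  -0.0744  0.1198] theta -93.8 r 0.0452
20.5 77.54435930142564 [0.32435085 0.05934517 0.44934977]
[[0,0,12,0,0],[0,0,25,0,0],[0,0,37,0,0],[2,0,37,0,0],[4,0,37,0,0],[6,0,37,0,0],[8,0,37,0,0],[10,0,37,0,0],[14,-1,37,5,0],[18,-2,37,10,0],[22,-3,37,15,0],[26,-3,37,19,0],[30,-3,37,24,0],[34,-2,37,29,0],[38,-2,37,34,0],[42,0,37,39,0],[46,1,37,44,0],[49,3,37,49,0],[53,5,37,54,0],[56,8,37,59,0]]
  end [459.1 -54.2 107. ] 98.8
```

>>> {"name": "servo_tool", "arguments": {
  "increments": [
    [0, 0, 12, 0, 0],
    [0, 0, 25, 0, 0],
    [0, 0, 37, 0, 0],
    [2, 0, 37, 0, 0],
    [4, 0, 37, 0, 0],
    [6, 0, 37, 0, 0],
    [8, 0, 37, 0, 0],
    [10, 0, 37, 0, 0],
    [14, -1, 37, 5, 0],
    [18, -2, 37, 10, 0],
    [22, -3, 37, 15, 0],
    [26, -3, 37, 19, 0],
    [30, -3, 37, 24, 0],
    [34, -2, 37, 29, 0],
    [38, -2, 37, 34, 0],
    [42, 0, 37, 39, 0],
    [46, 1, 37, 44, 0],
    [49, 3, 37, 49, 0],
    [53, 5, 37, 54, 0],
    [56, 8, 37, 59, 0]
  ]
}}

```text
t: 23.0
position: [0.4589, -0.055, 0.1067]
eef_rot: [-180.0, 0.1, 98.6]
contact_force: [-0.6, -2.8, 2.3]
width: 0.0003
finger_force: 1.3
```

```bash
python3 peg.py;python3 plan.py "[('P',-255,-16.5,44,107,280,20)]"
```

```text
[305, 213, 32, 30, 608] [ 0.4544 -0.0397  0.1199] theta -153.4 r 0.0452
23.05 12.26001961864672 [-0.575762   -0.88567115  1.85149854]
[[4,-2,0,4,0],[8,-2,0,9,0],[12,-3,0,13,0],[16,-3,0,18,0],[20,-3,0,23,0],[24,-2,0,27,0],[28,-1,0,32,0],[32,0,0,36,0],[36,1,0,41,0],[39,3,0,45,0],[43,5,0,50,0],[46,8,0,54,0],[49,11,0,59,0],[52,14,0,64,0],[54,17,0,68,0],[56,21,0,73,0],[58,24,0,77,0],[60,28,0,82,0],[61,32,0,86,0],[62,36,0,91,0]]
  end [485.2  12.6 107. ] 7.8
```

>>> {"name": "servo_tool", "arguments": {
  "increments": [
    [4, -2, 0, 4, 0],
    [8, -2, 0, 9, 0],
    [12, -3, 0, 13, 0],
    [16, -3, 0, 18, 0],
    [20, -3, 0, 23, 0],
    [24, -2, 0, 27, 0],
    [28, -1, 0, 32, 0],
    [32, 0, 0, 36, 0],
    [36, 1, 0, 41, 0],
    [39, 3, 0, 45, 0],
    [43, 5, 0, 50, 0],
    [46, 8, 0, 54, 0],
    [49, 11, 0, 59, 0],
    [52, 14, 0, 64, 0],
    [54, 17, 0, 68, 0],
    [56, 21, 0, 73, 0],
    [58, 24, 0, 77, 0],
    [60, 28, 0, 82, 0],
    [61, 32, 0, 86, 0],
    [62, 36, 0, 91, 0]
  ]
}}

```text
t: 25.55
position: [0.4848, 0.0124, 0.1065]
eef_rot: [-180.0, 0.1, 7.7]
contact_force: [-2.6, -1.1, 2.6]
width: -0.0001
finger_force: 1.2
```

```bash
python3 peg.py;python3 plan.py "[('P',-299,-16.5,44,107,284,10),('P',-299,-16.5,44,107,284,3)]"
```

```text
[305, 212, 35, 31, 615] [0.5012 0.0119 0.12  ] theta 104.2 r 0.0441
25.6 -85.15894912001686 [-1.26236482 -1.29863258  0.56178976]
[[3,-1,0,4,0],[7,-1,0,8,0],[11,-1,0,12,0],[14,0,0,16,0],[18,0,0,20,0],[21,1,0,24,0],[25,2,0,28,0],[28,3,0,32,0],[31,5,0,36,0],[34,7,0,40,0],[34,7,0,40,0],[34,7,0,40,0],[34,7,0,40,0]]
  end [519.8  10.3 107. ] -32.2
```

>>> {"name": "servo_tool", "arguments": {
  "increments": [
    [3, -1, 0, 4, 0],
    [7, -1, 0, 8, 0],
    [11, -1, 0, 12, 0],
    [14, 0, 0, 16, 0],
    [18, 0, 0, 20, 0],
    [21, 1, 0, 24, 0],
    [25, 2, 0, 28, 0],
    [28, 3, 0, 32, 0],
    [31, 5, 0, 36, 0],
    [34, 7, 0, 40, 0],
    [34, 7, 0, 40, 0],
    [34, 7, 0, 40, 0],
    [34, 7, 0, 40, 0]
  ]
}}

```text
t: 27.22
position: [0.5199, 0.0108, 0.1065]
eef_rot: [-180.0, 0.0, -32.1]
contact_force: [-0.8, 0.6, 1.0]
width: 0.0004
finger_force: 0.9
```

```bash
python3 peg.py
```

```text
[306, 212, 39, 31, 610] [ 0.5307 -0.0027  0.1199] theta 60.0 r 0.0433
27.275 -121.81792999992683 [-2.02148142  1.06496443  0.38280959]
```

```bash
python3 plan.py "[('P',-299,-23,44,107,284,1),('P',-299,-23,44,142,284,2),('P',-300,27,44,142,280,3),('P',-300,27,44,107,280,3),('P',-300,17,44,107,280,4),('P',-294,16.5,44,107,279,2),('P',-264,16.5,44,107,274,5)]"
```

```text
[[-6,-2,0,0,0],[-6,-2,-18,0,0],[-6,-2,-35,0,0],[10,2,-35,1,0],[27,6,-35,3,0],[43,11,-35,5,0],[43,11,-23,5,0],[43,11,-12,5,0],[43,11,0,5,0],[41,10,0,5,0],[38,9,0,5,0],[36,9,0,5,0],[33,8,0,5,0],[31,7,0,2,0],[29,5,0,0,0],[24,3,0,-5,0],[20,1,0,-10,0],[15,0,0,-15,0],[10,0,0,-20,0],[5,-1,0,-25,0]]
  end [524.6   8.4 107. ] -7.2
```

>>> {"name": "servo_tool", "arguments": {
  "increments": [
    [-6, -2, 0, 0, 0],
    [-6, -2, -18, 0, 0],
    [-6, -2, -35, 0, 0],
    [10, 2, -35, 1, 0],
    [27, 6, -35, 3, 0],
    [43, 11, -35, 5, 0],
    [43, 11, -23, 5, 0],
    [43, 11, -12, 5, 0],
    [43, 11, 0, 5, 0],
    [41, 10, 0, 5, 0],
    [38, 9, 0, 5, 0],
    [36, 9, 0, 5, 0],
    [33, 8, 0, 5, 0],
    [31, 7, 0, 2, 0],
    [29, 5, 0, 0, 0],
    [24, 3, 0, -5, 0],
    [20, 1, 0, -10, 0],
    [15, 0, 0, -15, 0],
    [10, 0, 0, -20, 0],
    [5, -1, 0, -25, 0]
  ]
}}

```text
t: 29.78
position: [0.5257, 0.0088, 0.1071]
eef_rot: [-180.0, -0.1, -7.0]
contact_force: [1.6, -1.0, 0.4]
width: 0.0007
finger_force: 1.0
```

```bash
python3 plan.py "[('P',-144,16.5,44,107,268,20)]"
```

```text
[[-4,-1,0,-6,0],[-9,-3,0,-12,0],[-14,-4,0,-17,0],[-19,-4,0,-23,0],[-24,-4,0,-29,0],[-29,-3,0,-34,0],[-34,-2,0,-40,0],[-38,0,0,-46,0],[-43,2,0,-52,0],[-47,5,0,-57,0],[-51,8,0,-63,0],[-54,12,0,-69,0],[-57,15,0,-74,0],[-60,19,0,-80,0],[-62,24,0,-86,0],[-64,28,0,-91,0],[-65,33,0,-97,0],[-66,38,0,-103,0],[-66,43,0,-108,0],[-66,48,0,-114,0]]
  end [453.1 -30.9 107. ] 106.8
```

>>> {"name": "servo_tool", "arguments": {
  "increments": [
    [-4, -1, 0, -6, 0],
    [-9, -3, 0, -12, 0],
    [-14, -4, 0, -17, 0],
    [-19, -4, 0, -23, 0],
    [-24, -4, 0, -29, 0],
    [-29, -3, 0, -34, 0],
    [-34, -2, 0, -40, 0],
    [-38, 0, 0, -46, 0],
    [-43, 2, 0, -52, 0],
    [-47, 5, 0, -57, 0],
    [-51, 8, 0, -63, 0],
    [-54, 12, 0, -69, 0],
    [-57, 15, 0, -74, 0],
    [-60, 19, 0, -80, 0],
    [-62, 24, 0, -86, 0],
    [-64, 28, 0, -91, 0],
    [-65, 33, 0, -97, 0],
    [-66, 38, 0, -103, 0],
    [-66, 43, 0, -108, 0],
    [-66, 48, 0, -114, 0]
  ]
}}

```text
t: 32.28
position: [0.4525, -0.0297, 0.1066]
eef_rot: [-179.9, -0.1, 107.0]
contact_force: [-1.5, 2.8, 1.8]
width: 0.0005
finger_force: 1.3
```

```bash
python3 peg.py; python3 plan.py "[('P',-36,16.5,44,107,262,18),('P',-38,23,44,107,262,1)]"
```

```text
[312, 234, 25, 9, 137] [ 0.4511 -0.0201  0.1198] theta 182.9 r 0.0494
32.325 17.572331477220878 [-1.75919154  1.01640561  1.92005498]
[[-5,-1,0,-6,0],[-9,-2,0,-12,0],[-14,-2,0,-17,0],[-19,-2,0,-23,0],[-24,-1,0,-29,0],[-29,0,0,-34,0],[-33,2,0,-40,0],[-38,4,0,-46,0],[-42,6,0,-51,0],[-46,10,0,-57,0],[-49,13,0,-63,0],[-52,17,0,-68,0],[-55,21,0,-74,0],[-57,25,0,-80,0],[-59,30,0,-85,0],[-61,35,0,-91,0],[-61,39,0,-97,0],[-62,44,0,-102,0],[-64,37,0,-100,0]]
  end [507.  -81.5 107. ] 206.8
```

>>> {"name": "servo_tool", "arguments": {
  "increments": [
    [-5, -1, 0, -6, 0],
    [-9, -2, 0, -12, 0],
    [-14, -2, 0, -17, 0],
    [-19, -2, 0, -23, 0],
    [-24, -1, 0, -29, 0],
    [-29, 0, 0, -34, 0],
    [-33, 2, 0, -40, 0],
    [-38, 4, 0, -46, 0],
    [-42, 6, 0, -51, 0],
    [-46, 10, 0, -57, 0],
    [-49, 13, 0, -63, 0],
    [-52, 17, 0, -68, 0],
    [-55, 21, 0, -74, 0],
    [-57, 25, 0, -80, 0],
    [-59, 30, 0, -85, 0],
    [-61, 35, 0, -91, 0],
    [-61, 39, 0, -97, 0],
    [-62, 44, 0, -102, 0],
    [-64, 37, 0, -100, 0]
  ]
}}

```text
t: 34.7
position: [0.5075, -0.0809, 0.1065]
eef_rot: [-180.0, 0.0, -153.4]
contact_force: [0.3, -0.9, 0.3]
width: 0.0003
finger_force: 0.0
```

```bash
python3 -c "
from plant import monitor;print(monitor.read_state()['qpos'])"; python3 plan.py "[('P',-37,26,44,140,242,2),('P',-37,26,44,140,112,13),('P',-37,26,44,107,82,3),('P',-37,22,44,107,82,1),('P',-37,20,44,107,82,1)]"
```

```text
[-20.04356991   7.31549243  28.03292834 111.34562555  -3.87242059
  62.23682    126.235878  ]
[[1,0,-16,9,0],[3,0,-33,19,0],[3,0,-33,29,0],[3,0,-33,39,0],[3,0,-33,49,0],[3,0,-33,59,0],[3,0,-33,69,0],[3,0,-33,79,0],[3,0,-33,89,0],[3,0,-33,99,0],[3,0,-33,109,0],[3,0,-33,119,0],[3,0,-33,129,0],[3,0,-33,139,0],[3,0,-33,149,0],[3,0,-22,159,0],[3,0,-11,169,0],[3,0,0,179,0],[-1,0,0,179,0],[-3,1,0,179,0]]
  end [509.2 -79.2 107. ] 27.8
```

>>> {"name": "servo_tool", "arguments": {
  "increments": [
    [1, 0, -16, 9, 0],
    [3, 0, -33, 19, 0],
    [3, 0, -33, 29, 0],
    [3, 0, -33, 39, 0],
    [3, 0, -33, 49, 0],
    [3, 0, -33, 59, 0],
    [3, 0, -33, 69, 0],
    [3, 0, -33, 79, 0],
    [3, 0, -33, 89, 0],
    [3, 0, -33, 99, 0],
    [3, 0, -33, 109, 0],
    [3, 0, -33, 119, 0],
    [3, 0, -33, 129, 0],
    [3, 0, -33, 139, 0],
    [3, 0, -33, 149, 0],
    [3, 0, -22, 159, 0],
    [3, 0, -11, 169, 0],
    [3, 0, 0, 179, 0],
    [-1, 0, 0, 179, 0],
    [-3, 1, 0, 179, 0]
  ]
}}

```text
t: 37.2
position: [0.51, -0.0789, 0.1071]
eef_rot: [180.0, -0.1, 27.9]
contact_force: [0.4, -0.3, -0.5]
width: 0.0005
finger_force: 0.0
```

```bash
python3 peg.py; python3 plan.py "[('P',-37,16.5,44,107,82,2),('P',68,16.5,44,107,85,18)]"
```

```text
[303, 208, 25, 24, 456] [ 0.5266 -0.0661  0.12  ] theta -33.9 r 0.0437
[305, 233, 32, 9, 171] [ 0.5178 -0.074   0.1201] theta -48.8 r 0.0458
37.25 -51.14942671581442 [1.60241028 0.3744406  0.49849221]
[[2,0,0,0,0],[4,0,0,0,0],[9,1,0,-6,0],[13,1,0,-12,0],[18,1,0,-18,0],[23,0,0,-24,0],[27,-1,0,-30,0],[32,-3,0,-36,0],[36,-5,0,-42,0],[40,-7,0,-48,0],[44,-10,0,-54,0],[48,-13,0,-60,0],[51,-17,0,-66,0],[54,-21,0,-72,0],[56,-25,0,-78,0],[58,-29,0,-84,0],[59,-34,0,-90,0],[60,-39,0,-96,0],[61,-43,0,-102,0],[61,-48,0,-108,0]]
  end [540.8  -8.3 107. ] 135.8
```

>>> {"name": "servo_tool", "arguments": {
  "increments": [
    [2, 0, 0, 0, 0],
    [4, 0, 0, 0, 0],
    [9, 1, 0, -6, 0],
    [13, 1, 0, -12, 0],
    [18, 1, 0, -18, 0],
    [23, 0, 0, -24, 0],
    [27, -1, 0, -30, 0],
    [32, -3, 0, -36, 0],
    [36, -5, 0, -42, 0],
    [40, -7, 0, -48, 0],
    [44, -10, 0, -54, 0],
    [48, -13, 0, -60, 0],
    [51, -17, 0, -66, 0],
    [54, -21, 0, -72, 0],
    [56, -25, 0, -78, 0],
    [58, -29, 0, -84, 0],
    [59, -34, 0, -90, 0],
    [60, -39, 0, -96, 0],
    [61, -43, 0, -102, 0],
    [61, -48, 0, -108, 0]
  ]
}}

```text
t: 39.75
position: [0.542, -0.0091, 0.1068]
eef_rot: [180.0, 0.1, 136.0]
contact_force: [1.7, -1.8, -0.2]
width: 0.0005
finger_force: 1.1
```

```bash
python3 peg.py; python3 plan.py "[('P',123,16.5,44,107,85,9),('P',121,24,44,107,85,1)]"
```

```text
[302, 212, 35, 31, 613] [5.276e-01 4.000e-04 1.200e-01] theta 65.7 r 0.0434
39.8 48.20112117052146 [ 0.67315123 -0.85063416  0.0123605 ]
[[5,1,0,-6,0],[10,2,0,-12,0],[15,2,0,-19,0],[20,1,0,-25,0],[25,0,0,-31,0],[30,-2,0,-37,0],[34,-4,0,-43,0],[39,-6,0,-49,0],[43,-9,0,-55,0],[37,-2,0,-53,0]]
  end [512.9  16.  107. ] 188.8
```

>>> {"name": "servo_tool", "arguments": {
  "increments": [
    [5, 1, 0, -6, 0],
    [10, 2, 0, -12, 0],
    [15, 2, 0, -19, 0],
    [20, 1, 0, -25, 0],
    [25, 0, 0, -31, 0],
    [30, -2, 0, -37, 0],
    [34, -4, 0, -43, 0],
    [39, -6, 0, -49, 0],
    [43, -9, 0, -55, 0],
    [37, -2, 0, -53, 0]
  ]
}}

```text
t: 41.05
position: [0.5132, 0.0163, 0.1067]
eef_rot: [180.0, 0.0, -171.4]
contact_force: [0.0, -0.3, 0.5]
width: 0.0006
finger_force: 0.0
```

```bash
python3 plan.py "[('P',122,26,44,140,65,2),('P',122,26,44,140,-55,12),('P',122,26,44,107,-85,3),('P',122,22,44,107,-88,1),('P',122,17,44,107,-90,2)]"
```

```text
[[0,1,-16,9,0],[-1,1,-33,19,0],[-1,1,-33,29,0],[-1,1,-33,39,0],[-1,1,-33,49,0],[-1,1,-33,59,0],[-1,1,-33,69,0],[-1,1,-33,79,0],[-1,1,-33,89,0],[-1,1,-33,99,0],[-1,1,-33,109,0],[-1,1,-33,119,0],[-1,1,-33,129,0],[-1,1,-33,139,0],[-1,1,-22,149,0],[-1,1,-11,159,0],[-1,1,0,169,0],[3,1,0,172,0],[5,0,0,173,0],[8,0,0,174,0]]
  end [504.9  14.8 107. ] 14.8
```

>>> {"name": "servo_tool", "arguments": {
  "increments": [
    [0, 1, -16, 9, 0],
    [-1, 1, -33, 19, 0],
    [-1, 1, -33, 29, 0],
    [-1, 1, -33, 39, 0],
    [-1, 1, -33, 49, 0],
    [-1, 1, -33, 59, 0],
    [-1, 1, -33, 69, 0],
    [-1, 1, -33, 79, 0],
    [-1, 1, -33, 89, 0],
    [-1, 1, -33, 99, 0],
    [-1, 1, -33, 109, 0],
    [-1, 1, -33, 119, 0],
    [-1, 1, -33, 129, 0],
    [-1, 1, -33, 139, 0],
    [-1, 1, -22, 149, 0],
    [-1, 1, -11, 159, 0],
    [-1, 1, 0, 169, 0],
    [3, 1, 0, 172, 0],
    [5, 0, 0, 173, 0],
    [8, 0, 0, 174, 0]
  ]
}}

```text
t: 43.55
position: [0.5057, 0.015, 0.1067]
eef_rot: [180.0, -0.0, 14.7]
contact_force: [-0.3, -0.2, -0.4]
width: 0.0002
finger_force: 0.0
```

```bash
python3 peg.py; python3 plan.py "[('P',172,16.5,44,107,-90,12)]"
```

```text
[313, 233, 24, 10, 125] [0.515  0.0152 0.1198] theta 88.3 r 0.0501
43.6 -77.15725808334633 [-0.5659965   0.06693819  0.05142643]
[[-3,-1,0,-4,0],[-7,-2,0,-9,0],[-10,-3,0,-13,0],[-13,-3,0,-17,0],[-17,-3,0,-21,0],[-20,-3,0,-25,0],[-24,-3,0,-29,0],[-27,-2,0,-34,0],[-30,-1,0,-38,0],[-34,0,0,-42,0],[-37,2,0,-46,0],[-40,3,0,-50,0]]
  end [467.    1.7 107. ] 64.8
```

>>> {"name": "servo_tool", "arguments": {
  "increments": [
    [-3, -1, 0, -4, 0],
    [-7, -2, 0, -9, 0],
    [-10, -3, 0, -13, 0],
    [-13, -3, 0, -17, 0],
    [-17, -3, 0, -21, 0],
    [-20, -3, 0, -25, 0],
    [-24, -3, 0, -29, 0],
    [-27, -2, 0, -34, 0],
    [-30, -1, 0, -38, 0],
    [-34, 0, 0, -42, 0],
    [-37, 2, 0, -46, 0],
    [-40, 3, 0, -50, 0]
  ]
}}

```text
t: 45.1
position: [0.4678, 0.0029, 0.1069]
eef_rot: [180.0, -0.1, 64.9]
contact_force: [0.2, 2.2, -0.2]
width: 0.0005
finger_force: 1.1
```

```bash
python3 plan.py "[('P',187,16.5,44,107,-90,5)]"
```

```text
[[-2,-1,0,-3,0],[-5,-1,0,-6,0],[-7,-2,0,-9,0],[-10,-2,0,-12,0],[-12,-3,0,-15,0]]
  end [459.2  -7.9 107. ] 79.8
```

>>> {"name": "servo_tool", "arguments": {
  "increments": [
    [-2, -1, 0, -3, 0],
    [-5, -1, 0, -6, 0],
    [-7, -2, 0, -9, 0],
    [-10, -2, 0, -12, 0],
    [-12, -3, 0, -15, 0]
  ]
}}

```text
t: 45.72
position: [0.4599, -0.0048, 0.1069]
eef_rot: [180.0, -0.2, 79.9]
contact_force: [0.0, 5.8, 0.0]
width: 0.001
finger_force: 3.2
```

```bash
python3 plan.py "[('P',211,16.5,44,107,-90,8)]"
```

```text
[[-2,0,0,-3,0],[-5,-1,0,-6,0],[-7,-2,0,-9,0],[-10,-2,0,-12,0],[-12,-2,0,-15,0],[-15,-3,0,-18,0],[-17,-3,0,-21,0],[-19,-2,0,-24,0]]
  end [453.9 -26.2 107. ] 103.8
```

>>> {"name": "servo_tool", "arguments": {
  "increments": [
    [-2, 0, 0, -3, 0],
    [-5, -1, 0, -6, 0],
    [-7, -2, 0, -9, 0],
    [-10, -2, 0, -12, 0],
    [-12, -2, 0, -15, 0],
    [-15, -3, 0, -18, 0],
    [-17, -3, 0, -21, 0],
    [-19, -2, 0, -24, 0]
  ]
}}

```text
t: 46.72
position: [0.4527, -0.0235, 0.1067]
eef_rot: [-179.9, -0.3, 103.9]
contact_force: [-5.9, 5.2, 4.0]
width: 0.0004
finger_force: 3.9
```

```bash
python3 plan.py "[('P',221,16.5,44,107,-90,4)]"
```

```text
[[-2,-1,0,-3,0],[-4,-2,0,-5,0],[-6,-2,0,-8,0],[-8,-3,0,-10,0]]
  end [452.9 -34.7 107. ] 113.8
```

>>> {"name": "servo_tool", "arguments": {
  "increments": [
    [-2, -1, 0, -3, 0],
    [-4, -2, 0, -5, 0],
    [-6, -2, 0, -8, 0],
    [-8, -3, 0, -10, 0]
  ]
}}

```text
t: 47.22
position: [0.4517, -0.0324, 0.1066]
eef_rot: [-179.9, -0.3, 113.9]
contact_force: [-4.5, 4.4, 3.6]
width: 0.0005
finger_force: 3.5
```

```bash
python3 peg.py; python3 plan.py "[('P',227,16.5,44,107,-90,4)]"
```

```text
[313, 234, 24, 8, 128] [ 0.4495 -0.0229  0.12  ] theta 186.3 r 0.0504
47.275 24.768016700088285 [-4.27250933  3.99022805  2.61663006]
[[-1,0,0,-2,0],[-3,-1,0,-3,0],[-4,-1,0,-5,0],[-5,-1,0,-6,0]]
  end [454.  -39.7 107. ] 119.8
```

>>> {"name": "servo_tool", "arguments": {
  "increments": [
    [-1, 0, 0, -2, 0],
    [-3, -1, 0, -3, 0],
    [-4, -1, 0, -5, 0],
    [-5, -1, 0, -6, 0]
  ]
}}

```text
t: 47.78
position: [0.4519, -0.0371, 0.1065]
eef_rot: [-179.8, -0.3, 119.8]
contact_force: [-7.0, 6.1, 6.3]
width: 0.0005
finger_force: 4.9
```

```bash
python3 plan.py "[('P',233,16.5,44,107,-90,4)]"
```

```text
[[-1,-1,0,-2,0],[-2,-1,0,-3,0],[-3,-1,0,-5,0],[-5,-2,0,-6,0]]
  end [454.7 -45.  107. ] 125.8
```

>>> {"name": "servo_tool", "arguments": {
  "increments": [
    [-1, -1, 0, -2, 0],
    [-2, -1, 0, -3, 0],
    [-2, -1, 0, -3, 0]
  ]
}}

```text
t: 48.15
position: [0.4516, -0.0385, 0.1065]
eef_rot: [-179.8, -0.4, 122.8]
contact_force: [-8.2, 7.0, 7.5]
width: 0.0004
finger_force: 5.8
```

>>> {"name": "servo_tool", "arguments": {
  "increments": [
    [-1, 0, 0, -2, 0],
    [-3, -1, 0, -3, 0],
    [-3, -1, 0, -3, 0]
  ]
}}

```text
t: 48.52
position: [0.4515, -0.0405, 0.1064]
eef_rot: [-179.8, -0.6, 125.9]
contact_force: [-11.0, 8.8, 9.4]
width: 0.0007
finger_force: 7.6
```

```bash
python3 - <<'E'
from plant import get_image
from h import *
g=get_image("scene");P=world(g);cv2.imwrite("pics/s3.png",cv2.resize(g["pixels"][140:250,240:400,::-1],None,fx=5,fy=5,interpolation=cv2.INTER_CUBIC))
E
```

```text
(no output)
```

View pics/s3.png

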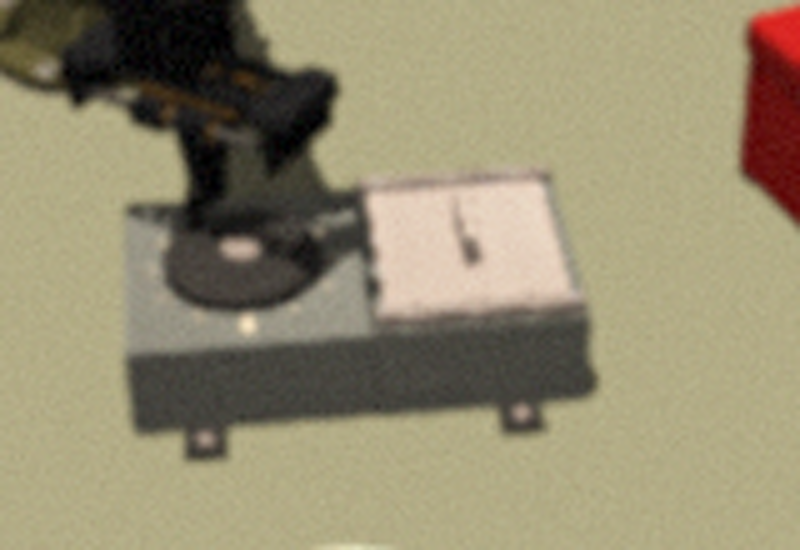

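```bash
python3 plan.py "[('P',231,26,44,107,-90,2),('P',231,27,44,142,-90,3),('C',539,94,142,73,7),('C',539,94,142,73,1)]"
```

```text
[[6,1,0,1,0],[11,1,0,2,0],[12,1,-12,2,0],[12,1,-23,2,0],[12,1,-35,2,0],[20,22,-35,9,0],[27,44,-35,16,0],[34,65,-35,24,0],[42,86,-35,31,0],[49,107,-35,38,0],[56,128,-35,46,0],[63,150,-35,53,0],[63,150,-35,53,0]]
  end [539.5  93.8 142. ] 72.8
```

>>> {"name": "servo_tool", "arguments": {
  "increments": [
    [6, 1, 0, 1, 0],
    [11, 1, 0, 2, 0],
    [12, 1, -12, 2, 0],
    [12, 1, -23, 2, 0],
    [12, 1, -35, 2, 0],
    [20, 22, -35, 9, 0],
    [27, 44, -35, 16, 0],
    [34, 65, -35, 24, 0],
    [42, 86, -35, 31, 0],
    [49, 107, -35, 38, 0],
    [56, 128, -35, 46, 0],
    [63, 150, -35, 53, 0],
    [63, 150, -35, 53, 0]
  ]
}}

```text
t: 50.2
position: [0.5409, 0.0956, 0.1421]
eef_rot: [180.0, -0.0, 73.0]
contact_force: [1.0, -0.6, 0.4]
width: 0.0
finger_force: 0.0
```

```bash
python3 - <<'E'
from plant import get_image
from h import *
a=[]
for n in("scene","top"):
    g=get_image(n);P=world(g);x=P-[.499,-.0322,0];d=np.hypot(x[...,0],x[...,1])
    m=(P[...,2]>.103)&(P[...,2]<.13)&(d<.056)&(d>.03);q=P[m]
    print(n,m.sum(),q.round(3)[:12].tolist()); 
    if m.sum():c=q.mean(0);print(c,np.degrees(np.arctan2(c[1]+.0322,c[0]-.499))+17+360)
    a.append(cv2.resize((g["pixels"][140:240,240:340] if n=="scene" else g["pixels"][180:270,300:390])[:,:,::-1],(400,400),interpolation=cv2.INTER_CUBIC))
cv2.imwrite("pics/c4.png",np.hstack(a))
E
python3 plan.py "[('C',539,94,95,73,4),('C',543.5,110,95,73,6),('C',549,126,95,73,6)]"
```

```text
scene 23 [[0.456, -0.054, 0.124], [0.454, -0.05, 0.122], [0.457, -0.047, 0.123], [0.46, -0.056, 0.123], [0.456, -0.051, 0.119], [0.468, -0.05, 0.127], [0.461, -0.045, 0.121], [0.464, -0.057, 0.122], [0.465, -0.054, 0.122], [0.459, -0.048, 0.116], [0.462, -0.045, 0.117], [0.463, -0.057, 0.117]]
[ 0.46107407 -0.05122971  0.11593332] 223.6456564423692
top 15 [[0.466, -0.046, 0.107], [0.465, -0.049, 0.117], [0.465, -0.052, 0.122], [0.462, -0.045, 0.121], [0.462, -0.048, 0.125], [0.462, -0.052, 0.12], [0.462, -0.055, 0.123], [0.459, -0.043, 0.108], [0.458, -0.045, 0.122], [0.459, -0.049, 0.122], [0.459, -0.052, 0.124], [0.459, -0.055, 0.121]]
[ 0.46020584 -0.04917685  0.11927475] 220.63483764277342
[[0,0,12,0,0],[0,0,24,0,0],[0,0,35,0,0],[0,-1,47,0,0],[3,-1,47,0,0],[6,-1,47,0,0],[8,-1,47,0,0],[11,-1,47,0,0],[14,-1,47,0,0],[17,-1,47,0,0],[19,-1,47,0,0],[22,-1,47,0,0],[25,-1,47,0,0],[28,-1,47,0,0],[31,-1,47,0,0],[34,0,47,0,0]]
  end [549.6 126.3  95. ] 72.8
```

View pics/c4.png

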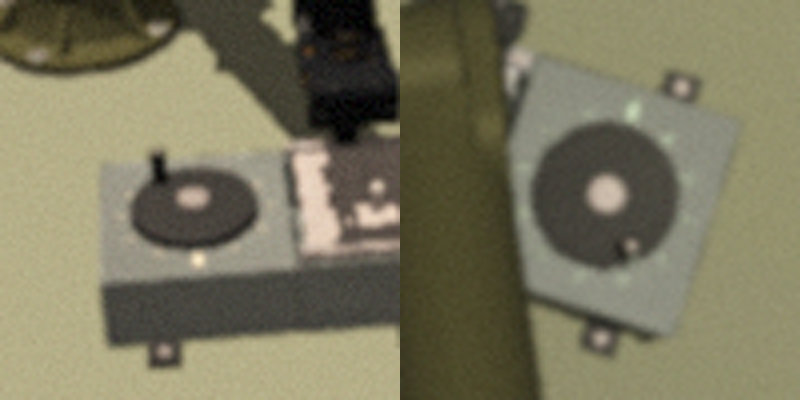

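>>> {"name": "servo_tool", "arguments": {
  "increments": [
    [0, 0, 12, 0, 0],
    [0, 0, 24, 0, 0],
    [0, 0, 35, 0, 0],
    [0, -1, 47, 0, 0],
    [4, -1, 47, 0, 0],
    [8, -1, 47, 0, 0],
    [11, -1, 47, 0, 0],
    [13, -1, 47, 0, 0],
    [15, -1, 47, 0, 0],
    [17, -1, 47, 0, 0],
    [19, -1, 47, 0, 0],
    [20, -1, 47, 0, 0]
  ]
}}

```text
t: 51.8
position: [0.5453, 0.1135, 0.0947]
eef_rot: [180.0, -0.0, 72.8]
contact_force: [-0.3, -2.0, 1.1]
width: 0.0007
finger_force: 1.0
```

>>> {"name": "servo_tool", "arguments": {
  "increments": [
    [2, 0, 0, 0, 0],
    [4, 0, 0, 0, 0],
    [6, 0, 0, 0, 0]
  ]
}}

```text
t: 52.18
position: [0.547, 0.1192, 0.0946]
eef_rot: [180.0, -0.0, 72.8]
contact_force: [0.0, -3.6, 0.3]
width: 0.0003
finger_force: 1.0
```

>>> {"name": "servo_tool", "arguments": {
  "increments": [
    [3, 0, 0, 0, 0],
    [6, 0, 0, 0, 0],
    [9, 0, 0, 0, 0],
    [12, 0, 0, 0, 0],
    [15, 0, 0, 0, 0],
    [18, 0, 0, 0, 0],
    [21, 0, 0, 0, 0],
    [24, 0, 0, 0, 0],
    [27, 0, 0, 0, 0],
    [30, 0, 0, 0, 0],
    [33, 0, 0, 0, 0],
    [36, 0, 0, 0, 0],
    [39, 0, 0, 0, 0],
    [42, 0, 0, 0, 0],
    [45, 0, 0, 0, 0],
    [48, 0, 0, 0, 0],
    [51, 0, 0, 0, 0],
    [53, 0, 0, 0, 0]
  ]
}}

```text
t: 54.42
position: [0.5625, 0.1701, 0.0945]
eef_rot: [-180.0, -0.0, 72.8]
contact_force: [-0.1, -2.8, 0.7]
width: 0.0003
finger_force: 1.0
```

>>> {"name": "servo_tool", "arguments": {
  "increments": [
    [2, 0, 0, 0, 0],
    [4, 0, 0, 0, 0],
    [5, 0, 0, 0, 0],
    [5, 0, 0, 0, 0]
  ]
}}

```text
t: 54.92
position: [0.5628, 0.171, 0.0945]
eef_rot: [-179.9, 0.3, 72.7]
contact_force: [-4.9, -8.0, 5.2]
width: 0.0005
finger_force: 4.7
```

Cover is against its open stop. Backing off and lifting away.

>>> {"name": "servo_tool", "arguments": {
  "increments": [
    [-4, 0, 0, 0, 0],
    [-12, 0, 0, 0, 0],
    [-16, 0, 0, 0, 0],
    [-16, 0, -20, 0, 0],
    [-16, 0, -45, 0, 0],
    [-16, 0, -80, 0, 0],
    [-16, 0, -115, 0, 0],
    [-16, 0, -130, 0, 0],
    [-16, 0, -130, 0, 0],
    [-16, 0, -130, 0, 0]
  ]
}}

```text
t: 56.18
position: [0.5584, 0.1592, 0.2229]
eef_rot: [-179.9, 0.1, 72.8]
contact_force: [0.3, 0.2, -0.9]
width: 0.0003
finger_force: 0.0
```

```bash
python3 - <<'E'
from plant import get_image,ctrl
from h import *
C=np.array([.522,.040]);yb=np.array([.292,.956]);xb=np.array([.956,-.292])
g=get_image("scene");P=world(g);e=P[...,:2]-C;a=e@yb;b=e@xb
m=(P[...,2]>.097)&(P[...,2]<.115)&(a>.06)&(a<.2)&(abs(b)<.05);print("rib y",m.sum(),np.median(a[m]) if m.any() else None)
d=np.hypot(P[...,0]-.499,P[...,1]+.0322);m=(P[...,2]>.103)&(P[...,2]<.13)&(d<.056)&(d>.03);print("peg",m.sum(),P[m].mean(0) if m.any() else None)
E
```

```text
rib y 45 0.15181120383976165
peg 25 [ 0.46140629 -0.05139896  0.11502234]
```

Rib is at 152 mm, about 67 mm open, and the peg is unmoved.

```bash
python3 -c "
from plant import ctrl;print(ctrl.close_job())"
```

```text
the job is handed in; nothing more can be done
None
```

I dialled the combination to the bolt's stop, pushed the cover about 67 mm open to its stop, lifted the hand clear and handed the job in at about 56 s; `close_job()` returned no verdict.

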